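# Let the air out of the sanding drum

## Task

The worn sleeve on the inflatable sanding drum has to come off, so let the drum's air out at the valve on its end plate. Unscrew the small knurled lock nut right out to its stop, then press the freed valve tip right down with the fingertips, hold it there for about two seconds while the air leaves, and let it spring back up. Go gently: do not bend or twist the stem in its rubber seat, do not force the tip, leave the nut out, and leave the other things alone.

Things in the scene. Friction and masses are not known exactly. Their poses are not given: they have to be found in the camera images.
- sander: A bench sander with a flat iron top, 260 by 260 mm, 65 mm above the bench, on a dark red casting; fixed. Origin: centre of its underside on the bench. The drum stands at the middle of its top.
- drum: The inflatable sanding drum, upright on the sander's spindle: 92 mm across, in a brown abrasive sleeve, fixed, at any angle. Origin: centre of its underside, on the sander's top. z up; its dark steel end plate, 76 mm across, is 90 mm higher. x points from the axis to the valve, 24 mm away on the end plate. A low spindle nut near the axis stands 8 mm above the plate; else the plate is clear.
- valve_stem: The valve's upright steel stem, 9 mm across, its top 28 mm above the end plate. Origin: on its axis at the plate's surface; z along it, up at rest. Its rubber seat (19 mm across, 4 mm high) yields: pushed sideways at the nut it leans about 1 mm per 4.5 N, and it twists 0.33 rad per N m; let go, it springs back. Leaned 4 degrees (2.3 mm at the nut) or twisted 11 degrees, it tears.
- nut_mid (a point): Centre of the brass knurled lock nut, 12 mm across and 9.4 mm high, on the threaded valve pin just above the stem; screwed down, it is 33 mm above the end plate. Right-hand thread: anticlockwise from above unscrews it; coarse, it climbs 4 mm in the three quarters of a turn from seated to its stop, where it stays on the pin. Turning it takes about 0.07 N m; it stays where it is left.
- valve_tip: Brass tip of the valve pin, a flat button 6 mm across. Origin: centre of its top face, 46 mm above the end plate at rest: 8 mm above the nut's top when that is down, 4 mm when it is out. Sprung up: it starts to move at 4 N, then 1.5 N per mm, and stops hard where the nut meets the stem: 4 mm down, 10 N, with the nut right out. 3 mm down lets the air out; over 16 N bends it.
- lock_nut (a joint): Angle of the lock nut on the pin, rad: 0 = screwed down on the stem, growing anticlockwise seen from above to 4.71 at its stop. It starts between 0 and 0.5.
- valve_pin (a joint): How far the valve pin and tip are pressed down, m: 0 = up at rest (valve shut). The nut rides up and down with the pin.
- spare_sleeve: Bystander: a new abrasive sleeve, a brown tube 93 mm across and 85 mm high, standing on the bench. Origin: centre of its underside.
- maul: Bystander: a wooden leather maul standing on its head on the bench, 64 mm across, 182 mm high. Origin: centre of its underside.
- edge_dye: Bystander: a small amber glass jar with a black lid, 54 mm across, 75 mm high, on the bench. Origin: centre of its underside.
- dust_cap: Bystander: the valve's black dust cap, 15 mm across, 17 mm high, standing on the sander's top. Origin: centre of its underside.

How it is judged:
By the outcome, as a careful person would: the job done as asked, in the order asked, and still so for the second after the job is handed in, with the robot touching nothing.
It also fails if it takes over 69 s, if anything falls off the work surface, if the arm or the gripper's body presses on something with over 40 N, if the wrist force passes 120 N, or if a joint passes its speed limit or range.

## Robot

A 6-joint arm with a two-finger parallel gripper is mounted at the origin on the work surface. World frame = base frame: x ahead of the robot, y to its left, z up, the work surface at z = 0. Lengths are in mm, angles in rad, forces in N, time in s.
With the tool pointing down it reaches from about 275 to 1000 mm from the base axis. Payload 8.4 kg.
Tool frame: the origin (TCP) lies between the finger pads; the fingertips stand r.finger_overhang ahead of it and the grasp point (between the pads) is the TCP (r.finger_overhang is the distance from the TCP to the fingertips, in mm); z points along the fingers, y is the line along which they close (so a half turn about z gives the same grasp; the last joint's range is limited). The gripper opens to 85 mm and grips with 20 to 120 N. Pads are 22 mm wide; open, the fingers measure 114 mm over their backs; the gripper's body (76 mm by 85 mm) begins 54 mm behind the grasp point. The pads swing forward as they close: fully open they stand 13 mm farther back than shut.
Start: joints at [1.207, 0.353, 1.633, -0, 1.155, -0.002], TCP at [221.223, 584.541, 216.981] pointing down, gripper open.
Joint ranges: [-2.63, 2.63], [-0.92, 2.1], [0.06, 2.66], [-1.3, 4.44], [0, 2.69], [-3.02, 3.02]. Speed limits (rad/s): [2.22, 2.22, 2.79, 3.14, 3.14, 3.14].

## Interface

Orientations are given as [roll, pitch, yaw] about the fixed x, y, z axes, in that order (R = Rz(yaw) Ry(pitch) Rx(roll)).
In Python, from rig import r, cams, sign_off gives the robot as it stands.
- The arm moves only by the shell command python3 -m crank 'ROWS' [FORCE]. ROWS is JSON, a list of rows, each a list of 7 numbers: the shift along the tool's x, y, z in m, then the turn, a rotation vector about the tool's x, y, z in rad, then the closure, from 0 (fully open) to 1 (shut). In form: [[dx, dy, dz, ax, ay, az, gripper], ...]. A call has 1 to 5 rows; each row is the pose to reach, as a shift and turn from the pose commanded when the call began, along the tool's axes at that moment; what a row does not reach only later rows make up. A row lasts 1/10 s, in which the tool goes at most 50 mm and 8.59 degrees, less where a joint would pass 70% of its speed; a pose out of reach is approached as far as the arm can. A call with a gripper value outside its range is refused whole. The fingers move at their own pace and stop on an object; FORCE is the grip in N (left out, the last holds). Time passes only in rows, so rows that repeat a pose let the fingers close. It gives the time, the measured TCP pose, the force, the opening and the grip force at its end, in the units of the state.
- r.sense(): the state, without advancing time (a new reading comes with each control period).
- cams.grab_frame(name): name is "side" or "top"; returns a dict with "image" (420x560x3 uint8, red, green, blue), "fx", "fy", "cx", "cy" (pixels), "position" and "orientation" of the camera in the world. Camera axes: x right, y down, z forward; pixel columns grow to the right and rows downward; lengths in mm; the calibration is good to about 2 mm. A picture is of the moment at which its call begins. There is no depth.
- sign_off(): hands the job in; it is judged then, once.
The state is a dict: "clock": time; "qpos": joint angles; "qvel": joint speeds; "joint_efforts": joint torques, N m; "eef_pos": TCP position; "tcp_rot": TCP orientation; "contact_force": force on the tool from outside, world axes, zero at the start; "wrist_torque": the same for the moment, N m; "opening": opening from 0.0 (shut) to 1.0 (fully open); "grasp_force": force on a finger pad.
Only numpy, scipy, OpenCV 4.12 (cv2) and the standard library are available. Lean on these libraries where they do the work, as an engineer would, in place of code of your own. Each camera call takes 0.05 s, during which the arm holds its last target. There are 200 camera calls.

## Working session

There is one attempt and no reset: what is moved stays moved. The work goes in short steps, Python scripts to look and compute and a shell command to move; the robot and the scene stay as the last step left them, time stands still between calls to the robot, and variables do not carry over. Pictures are saved under pics/ and viewed, at most 10 in all, crops included, and the job is handed in when it is done.

```bash
mkdir -p pics; ls
python3 - <<'E'
from rig import r,cams
import cv2,numpy as np
s=r.sense();print({k:np.round(v,3) for k,v in s.items()},r.finger_overhang)
ims=[]
for n in("side","top"):
    f=cams.grab_frame(n);print(n,f["fx"],f["fy"],f["cx"],f["cy"],f["position"],f["orientation"])
    cv2.imwrite(f"pics/{n}0.png",f["image"][:,:,::-1])
E
```

```text
pics
{'clock': np.float64(0.0), 'qpos': array([ 1.207,  0.354,  1.634,  0.   ,  1.155, -0.002]), 'qvel': array([ 0.001, -0.001,  0.   ,  0.001,  0.   , -0.   ]), 'joint_efforts': array([ 1.0000e-03, -6.0525e+01, -3.4207e+01,  0.0000e+00,  9.0000e-03,
       -0.0000e+00]), 'eef_pos': array([221.032, 584.066, 216.261]), 'tcp_rot': array([-3.14, -0.  ,  2.78]), 'contact_force': array([-0.253,  0.07 ,  0.557]), 'wrist_torque': array([ 0.04 ,  0.007, -0.05 ]), 'grasp_force': np.float64(0.0), 'opening': np.float64(0.999)} 19.0
side 474.6784761077241 474.6784761077241 272.50153729914376 216.94059550965983 [520.22037026 642.46119259 805.44678992] [-2.40657169  0.01649532  3.12558318]
top 388.5423797777543 388.5423797777543 279.0575411234781 209.0912272520771 [465.84213753  18.53616764 896.8692266 ] [-3.03678734  0.02043011 -1.56477437]
```

View pics/side0.png

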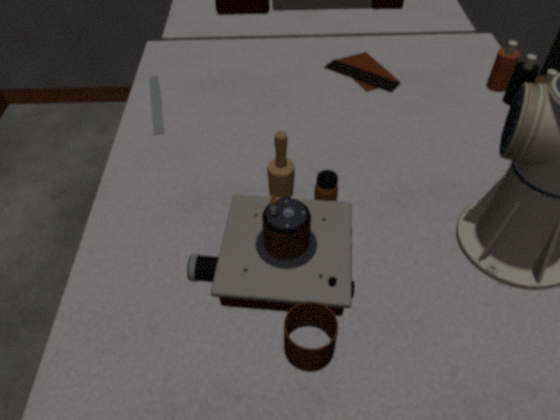

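View pics/top0.png

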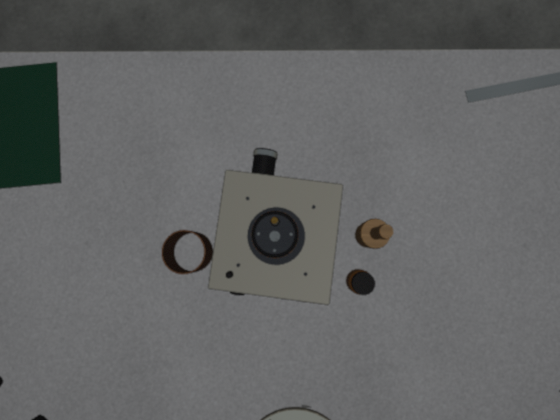

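The top view shows the brass valve at about (275,220) and the spindle nut at (274,236). In the side view the drum is at (287,225) and the valve at about (273,208). The maul is at (280,180) and the jar at (326,185) in the side view. I'll measure the valve from enlarged crops.

```bash
cat > h.py <<'E'
import numpy as np,cv2
from rig import r,cams
from scipy.spatial.transform import Rotation as R
def ray(f,u,v):
    d=R.from_euler('xyz',f["orientation"]).as_matrix()@np.array([(u-f["cx"])/f["fx"],(v-f["cy"])/f["fy"],1])
    return np.array(f["position"]),d/np.linalg.norm(d)
def onz(f,u,v,z):
    p,d=ray(f,u,v);return p+d*(z-p[2])/d[2]
def cross(a,b):
    (p,d),(q,e)=a,b
    t=np.linalg.lstsq(np.c_[d,-e],q-p,rcond=None)[0]
    return (p+d*t[0]+q+e*t[1])/2,np.linalg.norm(p+d*t[0]-q-e*t[1])
def crop(f,u,v,w,h,k):
    i=f["image"][v:v+h,u:u+w,::-1]
    return cv2.resize(np.clip(i*2.0,0,255).astype('uint8'),None,fx=k,fy=k,interpolation=cv2.INTER_CUBIC)
E
python3 - <<'E'
from h import *
s=cams.grab_frame("side");t=cams.grab_frame("top")
cv2.imwrite("pics/c1.png",np.hstack([crop(s,255,190,65,75,6),crop(t,243,200,65,75,6)]))
hsv=cv2.cvtColor(t["image"],cv2.COLOR_RGB2HSV)[200:275,243:308]
m=((hsv[...,0]>10)&(hsv[...,0]<32)&(hsv[...,1]>100)&(hsv[...,2]>50)).astype('uint8')
print(cv2.connectedComponentsWithStats(m)[2:])
for p in[(274.5,220.5),(274.5,236.5)]: print(p,onz(t,*p,190 if p[1]<230 else 163))
for n,p in dict(jar=(361,282),maul=(386,231),sleeve=(188,252),cap=(229,274)).items(): print(n,onz(t,*p,75))
E
```

```text
(array([[   0,    0,   65,   75, 4836],
       [  28,   17,    7,    7,   39]], dtype=int32), array([[32.00765095, 37.13813069],
       [31.05128205, 19.87179487]]))
(274.5, 220.5) [519.16335086  41.6181164  190.        ]
(274.5, 236.5) [490.95086248  42.28046981 163.        ]
jar [ 400.57846864 -135.32686804   75.        ]
maul [ 506.75400115 -189.37612865   75.        ]
sleeve [460.30012908 227.74502088  75.        ]
cap [415.00116465 139.97250278  75.        ]
```

View pics/c1.png

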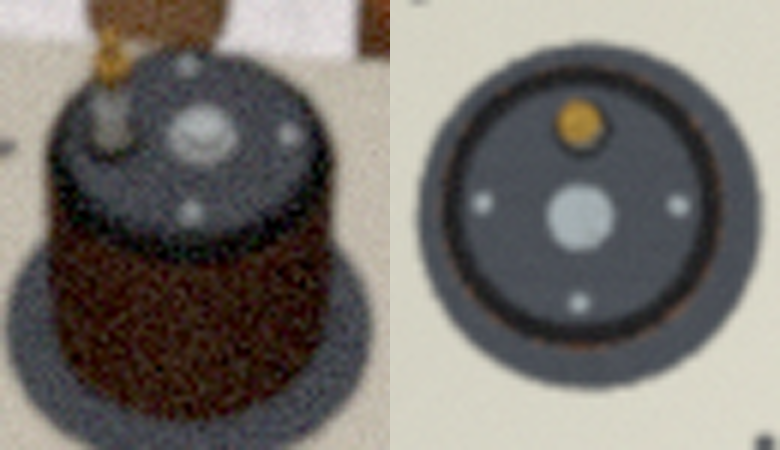

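The crop puts the nut at side pixel (273.7, 201.3) and the tip at about (273.7, 196.7). The brass centroid in the top view is (274.05, 219.9). Next I'll triangulate those points and plan the move.

```bash
cat >> h.py <<'E'
def go(x,y,z):
    s=r.sense();d=R.from_euler('xyz',s["tcp_rot"]).inv().apply(np.array([x,y,z])-s["eef_pos"])
    print("tool shift m",np.round(d/1000,5))
def st():
    s=r.sense();print({k:np.round(s[k],3).tolist() for k in("clock","qpos","eef_pos","tcp_rot","contact_force","wrist_torque","opening","grasp_force")})
E
python3 - <<'E'
from h import *
s=cams.grab_frame("side");t=cams.grab_frame("top")
print(cross(ray(s,273.7,201.3),ray(t,274.05,219.87)))
print(onz(t,274.05,219.87,194),onz(s,273.7,201.3,188),onz(s,273.7,196.7,201))
print(onz(t,243+580/6,200+217/6,163), onz(s,255+203/6,190+132/6,163))
go(519,42,245)
E
```

```text
(array([519.70072199,  42.70691261, 184.66255437]), np.float64(2.0456950846593367))
[520.00385947  42.31270931 194.        ] [518.69233287  46.08440407 188.        ] [518.52249649  47.23086847 201.        ]
[492.22816753 -80.26775277 163.        ] [491.26823113  50.18685556 163.        ]
tool shift m [-0.47054 -0.40186 -0.02808]
```

```bash
python3 -m crank '[[-0.01,-0.01,-0.028,0,0,0,0.3],[-0.045,-0.035,-0.028,0,0,0,0.6],[-0.08,-0.065,-0.028,0,0,0,0.6],[-0.115,-0.095,-0.028,0,0,0,0.6],[-0.15,-0.125,-0.028,0,0,0,0.6]]' 20
python3 -m crank '[[-0.035,-0.03,0,0,0,0,0.6],[-0.07,-0.06,0,0,0,0,0.6],[-0.105,-0.09,0,0,0,0,0.6],[-0.14,-0.12,0,0,0,0,0.6],[-0.17,-0.15,0,0,0,0,0.6]]'
python3 -m crank '[[-0.035,-0.03,0,0,0,0,0.6],[-0.07,-0.06,0,0,0,0,0.6],[-0.105,-0.09,0,0,0,0,0.6],[-0.135,-0.115,0,0,0,0,0.6],[-0.15,-0.127,0,0,0,0,0.6]]'
python3 -m crank '[[0,0,0,0,0,0.14,0.6],[0,0,0,0,0,0.28,0.6],[0,0,0,0,0,0.42,0.6],[0,0,0,0,0,0.56,0.6],[0,0,0,0,0,0.7,0.6]]'
python3 -c "
from h import *
st();go(519.5,43.5,235)"
```

```text
clock: 0.8
eef_pos: [317.7, 413.0, 245.0]
tcp_rot: [3.141, 0.0, 2.78]
contact_force: [1.0, -0.0, 1.3]
opening: 0.396
grasp_force: 0.0
clock: 1.3
eef_pos: [424.1, 212.3, 245.3]
tcp_rot: [3.141, 0.001, 2.78]
contact_force: [0.3, 0.5, 0.1]
opening: 0.399
grasp_force: 0.0
clock: 1.8
eef_pos: [519.7, 39.4, 245.1]
tcp_rot: [-3.141, 0.001, 2.778]
contact_force: [0.2, 0.3, -0.2]
opening: 0.401
grasp_force: 0.0
clock: 2.3
eef_pos: [518.5, 42.1, 245.0]
tcp_rot: [-3.142, -0.0, 2.074]
contact_force: [0.5, -0.7, -0.3]
opening: 0.398
grasp_force: 0.0
{'clock': 2.3, 'qpos': [0.078, 0.162, 1.824, 0.0, 1.156, -0.425], 'eef_pos': [518.466, 42.145, 244.981], 'tcp_rot': [-3.142, -0.0, 2.074], 'contact_force': [0.539, -0.657, -0.271], 'wrist_torque': [0.003, 0.012, 0.004], 'opening': 0.398, 'grasp_force': 0.0}
tool shift m [0.00069 0.00156 0.00998]
```

```bash
python3 -m crank '[[0,0,0,0,0,0.14,0.6],[0,0,0,0,0,0.28,0.6],[0,0,0,0,0,0.42,0.6],[0,0,0,0,0,0.56,0.6],[0,0,0,0,0,0.7,0.6]]' >/dev/null
python3 -m crank '[[0,0,0,0,0,0.14,0.6],[0,0,0,0,0,0.28,0.6],[0,0,0,0,0,0.42,0.6],[0,0,0,0,0,0.56,0.6],[0,0,0,0,0,0.7,0.6]]' >/dev/null
python3 -m crank '[[0,0,0,0,0,0.14,0.6],[0,0,0,0,0,0.28,0.6],[0,0,0,0,0,0.42,0.6],[0,0,0,0,0,0.56,0.6],[0,0,0,0,0,0.7,0.6]]' >/dev/null
python3 -m crank '[[0,0,0,0,0,0.14,0.6],[0,0,0,0,0,0.28,0.6],[0,0,0,0,0,0.42,0.6],[0,0,0,0,0,0.56,0.6],[0,0,0,0,0,0.7,0.6]]'
python3 -c "
from h import *
st();go(519.5,43.5,225)
s=cams.grab_frame('side');t=cams.grab_frame('top')
cv2.imwrite('pics/c2.png',np.hstack([crop(s,235,110,75,110,5),crop(t,235,170,75,110,5)]))
for f in(s,t):
  p=r.sense()['eef_pos'];c=R.from_euler('xyz',f['orientation']).inv().apply(p-f['position']);print(c[0]/c[2]*f['fx']+f['cx'],c[1]/c[2]*f['fy']+f['cy'])
"
```

```text
clock: 4.3
eef_pos: [518.4, 42.2, 245.0]
tcp_rot: [3.142, 0.0, -0.726]
contact_force: [-1.1, -0.1, 0.4]
opening: 0.404
grasp_force: 0.0
{'clock': 4.3, 'qpos': [0.078, 0.162, 1.824, -0.0, 1.156, 2.375], 'eef_pos': [518.449, 42.201, 244.984], 'tcp_rot': [3.142, 0.0, -0.726], 'contact_force': [-1.069, -0.076, 0.391], 'wrist_torque': [-0.029, 0.006, -0.025], 'opening': 0.404, 'grasp_force': 0.0}
tool shift m [-8.000e-05 -1.670e-03  1.998e-02]
273.3049791999583 176.6960045606023
273.110093497148 218.44604896110926
```

View pics/c2.png

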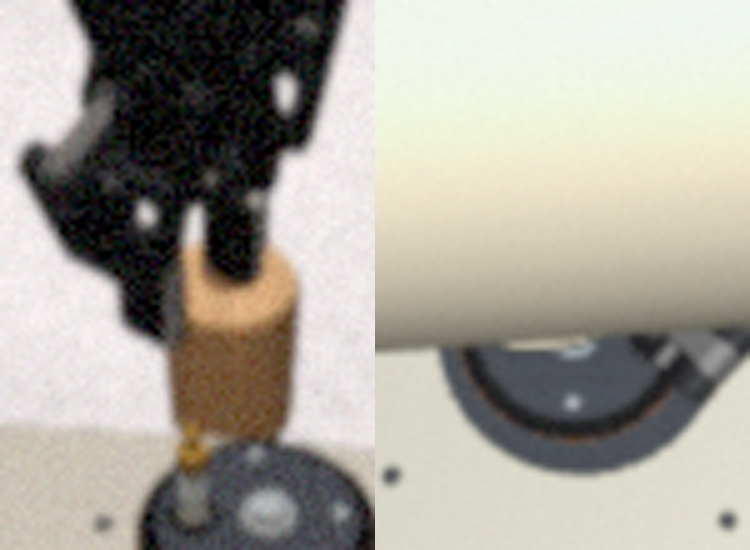

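The side view shows the fingers above the valve. The left fingertip's bottom is at about (268,179) and the right one's at about (282,166). The top view is blocked by the arm. I'll check where the fingertips really are before going down.

```bash
python3 -c "
from h import *
s=cams.grab_frame('side')
def pr(p):
  c=R.from_euler('xyz',s['orientation']).inv().apply(np.array(p)-s['position']);return (c[:2]/c[2]*s['fx']+[s['cx'],s['cy']]).round(1)
e=np.array([518.4,42.2]);n=np.array([.664,.748])
for z in(226,231,240,250,260):
  print(z,pr([*(e+n*22),z]),pr([*(e-n*22),z]),pr([*e,z]))
print(pr([519.5,43,188]),pr([519.5,43,201]))
"
```

```text
226 [265.2 191.5] [281.6 178. ] [273.5 184.6]
231 [265.2 189.4] [281.6 175.9] [273.5 182.6]
240 [265.  185.6] [281.6 172.2] [273.4 178.8]
250 [264.8 181.4] [281.5 167.9] [273.3 174.6]
260 [264.7 177.1] [281.5 163.6] [273.2 170.2]
[273.2 200.1] [273.1 195. ]
```

```bash
python3 -m crank '[[0,-0.001,0.01,0,0,0,0.7],[0,-0.0017,0.02,0,0,0,0.7],[0,-0.0017,0.02,0,0,0,0.7],[0,-0.0017,0.02,0,0,0,0.7]]'
python3 -c "
from h import *
s=cams.grab_frame('side')
cv2.imwrite('pics/c3.png',crop(s,243,140,65,75,8))
"
```

```text
clock: 4.85
eef_pos: [519.3, 43.5, 224.3]
tcp_rot: [3.141, 0.001, -0.719]
contact_force: [0.4, 0.7, -0.2]
opening: 0.299
grasp_force: 0.0
```

View pics/c3.png

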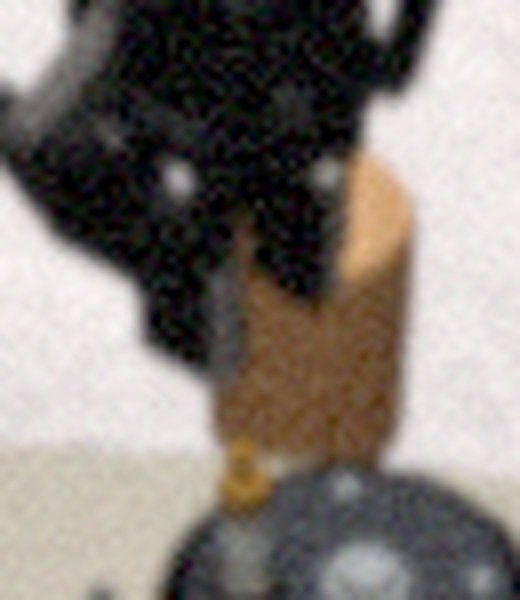

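The left finger's inner near corner is at about (273.4,186.3) and the right one's at (282.4,177.5). The tip is at (273.5,195.5) and the nut at (273.7,200.5). I'll compute the fingertip height from those corners.

```bash
python3 -c "
from h import *
s=cams.grab_frame('side')
def pr(p):
  c=R.from_euler('xyz',s['orientation']).inv().apply(np.array(p)-s['position']);return (c[:2]/c[2]*s['fx']+[s['cx'],s['cy']]).round(1)
for z in(205,209,215,220,225):
  print(z,pr([519.4,60.3,z]),pr([502.6,41.3,z]))
"
```

```text
205 [273.3 200.4] [282.5 192.6]
209 [273.3 198.8] [282.5 191. ]
215 [273.2 196.4] [282.5 188.6]
220 [273.2 194.4] [282.5 186.5]
225 [273.1 192.4] [282.5 184.5]
```

```bash
python3 -m crank '[[0,0,0.005,0,0,0,0.7],[0,0,0.01,0,0,0,0.7],[0,0,0.015,0,0,0,0.7],[0,0,0.02,0,0,0,0.7],[0,0,0.02,0,0,0,0.7]]'
python3 -c "
from h import *
st()
s=cams.grab_frame('side')
cv2.imwrite('pics/c4.png',crop(s,243,140,65,75,8))
"
```

```text
clock: 5.45
eef_pos: [519.1, 43.4, 204.1]
tcp_rot: [3.141, 0.001, -0.72]
contact_force: [-0.2, 0.1, -0.0]
opening: 0.305
grasp_force: 0.0
{'clock': 5.45, 'qpos': [0.081, 0.206, 1.867, 0.0, 1.07, 2.372], 'eef_pos': [519.079, 43.438, 204.05], 'tcp_rot': [3.141, 0.001, -0.72], 'contact_force': [-0.236, 0.089, -0.038], 'wrist_torque': [-0.004, 0.019, -0.012], 'opening': 0.305, 'grasp_force': 0.0}
```

View pics/c4.png

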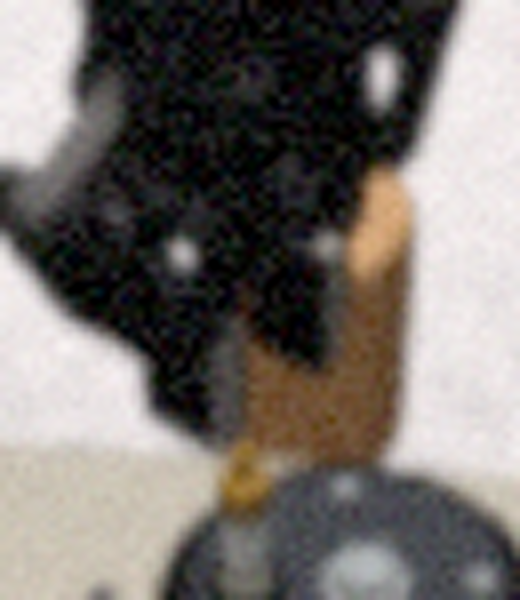

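The fingers show higher in the image than the stated overhang implies. I'll keep descending to the nut height while watching the force, then close in steps.

```bash
python3 -m crank '[[0,0,0.003,0,0,0,0.7],[0,0,0.006,0,0,0,0.7],[0,0,0.009,0,0,0,0.7],[0,0,0.012,0,0,0,0.7],[0,0,0.012,0,0,0,0.7]]'
python3 -m crank '[[0,0,0,0,0,0,0.74],[0,0,0,0,0,0,0.78],[0,0,0,0,0,0,0.81],[0,0,0,0,0,0,0.83],[0,0,0,0,0,0,0.83]]'
python3 -m crank '[[0,0,0,0,0,0,0.84],[0,0,0,0,0,0,0.84],[0,0,0,0,0,0,0.85],[0,0,0,0,0,0,0.85]]'
python3 -c "
from h import *
st()
s=cams.grab_frame('side')
cv2.imwrite('pics/c5.png',crop(s,243,140,65,75,8))
"
```

```text
clock: 6.0
eef_pos: [519.3, 43.5, 192.5]
tcp_rot: [3.141, 0.001, -0.72]
contact_force: [-1.0, 1.0, 0.4]
opening: 0.298
grasp_force: 0.0
clock: 6.5
eef_pos: [519.7, 43.5, 193.0]
tcp_rot: [-3.142, -0.0, -0.72]
contact_force: [-0.8, 0.2, -0.4]
opening: 0.172
grasp_force: 0.0
clock: 6.9
eef_pos: [519.6, 43.5, 193.0]
tcp_rot: [3.142, -0.0, -0.72]
contact_force: [0.2, -0.3, 0.8]
opening: 0.15
grasp_force: 0.0
{'clock': 6.9, 'qpos': [0.081, 0.219, 1.878, -0.0, 1.045, 2.372], 'eef_pos': [519.629, 43.469, 192.97], 'tcp_rot': [3.142, -0.0, -0.72], 'contact_force': [0.227, -0.324, 0.764], 'wrist_torque': [0.011, -0.025, -0.073], 'opening': 0.15, 'grasp_force': 0.0}
```

View pics/c5.png

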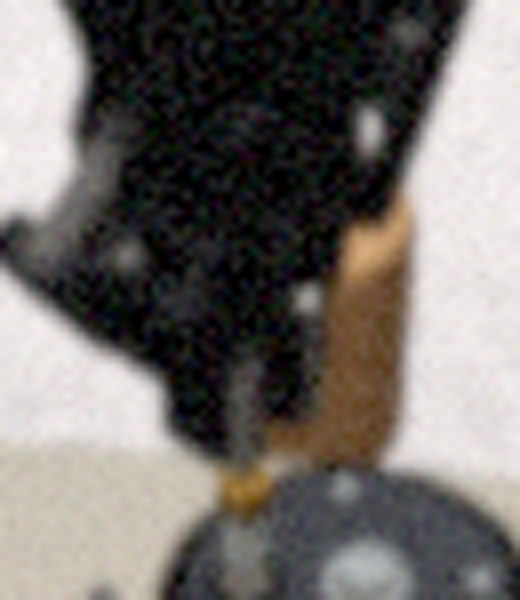

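The fingertips reach about (240,460) in the crop and cover the valve tip, while the nut at (245,490) is still visible below them. I'll close a little more to find out what is between the pads.

```bash
python3 -m crank '[[0,0,0,0,0,0,0.86],[0,0,0,0,0,0,0.86],[0,0,0,0,0,0,0.87],[0,0,0,0,0,0,0.87]]' 20
python3 -m crank '[[0,0,0,0,0,0,0.88],[0,0,0,0,0,0,0.88],[0,0,0,0,0,0,0.88]]'
python3 -c "
from h import *
st()"
```

```text
clock: 7.35
eef_pos: [519.6, 43.5, 193.0]
tcp_rot: [-3.142, 0.0, -0.72]
contact_force: [0.6, 0.3, 0.4]
opening: 0.13
grasp_force: 0.0
clock: 7.65
eef_pos: [519.6, 43.5, 193.0]
tcp_rot: [3.142, 0.0, -0.72]
contact_force: [-0.1, -0.3, -1.1]
opening: 0.122
grasp_force: 0.0
{'clock': 7.65, 'qpos': [0.081, 0.219, 1.878, -0.0, 1.045, 2.372], 'eef_pos': [519.622, 43.506, 192.979], 'tcp_rot': [3.142, 0.0, -0.72], 'contact_force': [-0.094, -0.254, -1.113], 'wrist_torque': [-0.007, -0.051, 0.018], 'opening': 0.122, 'grasp_force': 0.0}
```

```bash
python3 -m crank '[[0,0,0,0,0,0,0.8],[0,0,0,0,0,0,0.73],[0,0,0,0,0,0,0.7],[0,0,0,0,0,0,0.7]]'
python3 -m crank '[[0,0,0.003,0,0,0,0.7],[0,0,0.006,0,0,0,0.7],[0,0,0.009,0,0,0,0.7],[0,0,0.012,0,0,0,0.7],[0,0,0.012,0,0,0,0.7]]'
python3 -c "
from h import *
st()
s=cams.grab_frame('side');t=cams.grab_frame('top')
cv2.imwrite('pics/c6.png',np.hstack([crop(s,243,160,50,65,8),crop(t,243,200,50,65,8)]))
"
```

```text
clock: 8.05
eef_pos: [519.6, 43.5, 193.0]
tcp_rot: [3.142, 0.0, -0.72]
contact_force: [0.5, 0.8, -0.4]
opening: 0.3
grasp_force: 0.0
clock: 8.55
eef_pos: [519.3, 43.5, 180.4]
tcp_rot: [3.141, 0.001, -0.72]
contact_force: [-0.2, -0.2, 0.4]
opening: 0.299
grasp_force: 0.0
{'clock': 8.55, 'qpos': [0.081, 0.233, 1.89, -0.0, 1.019, 2.372], 'eef_pos': [519.271, 43.46, 180.38], 'tcp_rot': [3.141, 0.001, -0.72], 'contact_force': [-0.189, -0.194, 0.382], 'wrist_torque': [0.033, -0.003, 0.046], 'opening': 0.299, 'grasp_force': 0.0}
```

View pics/c6.png

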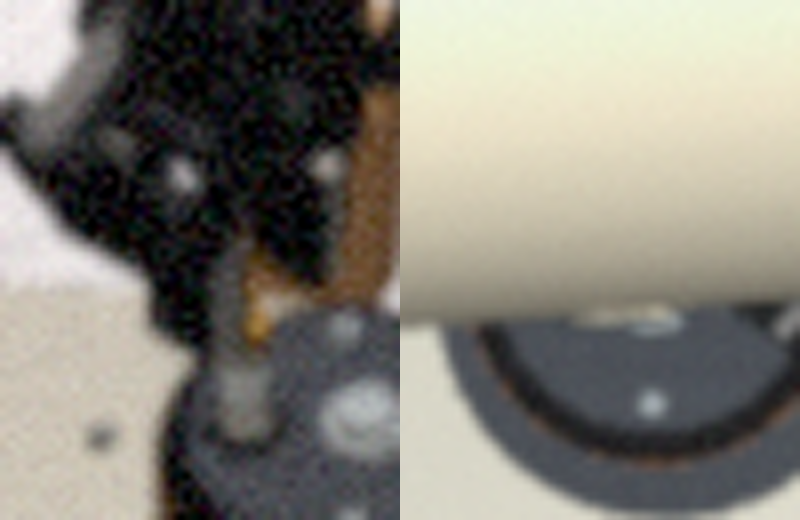

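The side view shows the left fingertip in front of the nut, with its bottom at v≈205, which puts it at z≈193. So the real fingertips are about 12 mm above the reported TCP. I'll keep going down in small steps and watch the force.

```bash
python3 -m crank '[[0,0,0.001,0,0,0,0.7],[0,0,0.002,0,0,0,0.7],[0,0,0.003,0,0,0,0.7],[0,0,0.004,0,0,0,0.7],[0,0,0.005,0,0,0,0.7]]'
python3 -m crank '[[0,0,0.001,0,0,0,0.7],[0,0,0.002,0,0,0,0.7],[0,0,0.002,0,0,0,0.7]]'
```

```text
clock: 9.15
eef_pos: [519.6, 43.5, 175.9]
tcp_rot: [3.142, 0.0, -0.72]
contact_force: [-0.1, 0.4, -0.2]
opening: 0.299
grasp_force: 0.0
clock: 9.45
eef_pos: [519.5, 43.5, 173.8]
tcp_rot: [3.141, 0.0, -0.72]
contact_force: [-0.5, -0.2, -0.4]
opening: 0.3
grasp_force: 0.0
```

```bash
python3 -m crank '[[0,0,0.001,0,0,0,0.7],[0,0,0.002,0,0,0,0.7],[0,0,0.002,0,0,0,0.7]]'
python3 -m crank '[[0,0,0.001,0,0,0,0.7],[0,0,0.002,0,0,0,0.7],[0,0,0.002,0,0,0,0.7]]'
```

```text
clock: 9.75
eef_pos: [519.5, 43.5, 171.8]
tcp_rot: [3.141, 0.0, -0.72]
contact_force: [-0.7, 0.1, 0.0]
opening: 0.299
grasp_force: 0.0
clock: 10.05
eef_pos: [519.5, 43.5, 169.8]
tcp_rot: [3.141, 0.0, -0.72]
contact_force: [0.0, 0.3, -0.6]
opening: 0.3
grasp_force: 0.0
```

```bash
python3 -m crank '[[0,0,0.001,0,0,0,0.7],[0,0,0.002,0,0,0,0.7],[0,0,0.002,0,0,0,0.7]]'
python3 -m crank '[[0,0,0.001,0,0,0,0.7],[0,0,0.002,0,0,0,0.75],[0,0,0.002,0,0,0,0.78]]'
python3 -m crank '[[0,0,0,0,0,0,0.8],[0,0,0,0,0,0,0.82],[0,0,0,0,0,0,0.82]]'
python3 -m crank '[[0,0,0,0,0,0,0.83],[0,0,0,0,0,0,0.84],[0,0,0,0,0,0,0.84]]'
python3 -c "
from h import *
st()
s=cams.grab_frame('side')
cv2.imwrite('pics/c7.png',crop(s,243,160,50,65,8))"
```

```text
clock: 10.35
eef_pos: [519.5, 43.5, 167.8]
tcp_rot: [3.141, 0.0, -0.72]
contact_force: [-0.2, 0.5, -0.2]
opening: 0.302
grasp_force: 0.0
clock: 10.65
eef_pos: [519.5, 43.5, 165.8]
tcp_rot: [3.141, 0.0, -0.72]
contact_force: [0.3, -0.5, -1.0]
opening: 0.22
grasp_force: 0.0
clock: 10.95
eef_pos: [519.6, 43.5, 166.0]
tcp_rot: [-3.142, -0.0, -0.72]
contact_force: [-1.4, -0.8, 0.4]
opening: 0.179
grasp_force: 0.0
clock: 11.25
eef_pos: [519.7, 43.5, 166.0]
tcp_rot: [-3.142, -0.0, -0.72]
contact_force: [-0.1, -0.2, 0.7]
opening: 0.164
grasp_force: 0.0
{'clock': 11.25, 'qpos': [0.081, 0.251, 1.903, 0.0, 0.987, 2.372], 'eef_pos': [519.651, 43.499, 166.018], 'tcp_rot': [-3.142, -0.0, -0.72], 'contact_force': [-0.15, -0.184, 0.747], 'wrist_torque': [0.029, -0.007, 0.002], 'opening': 0.164, 'grasp_force': 0.03}
```

View pics/c7.png

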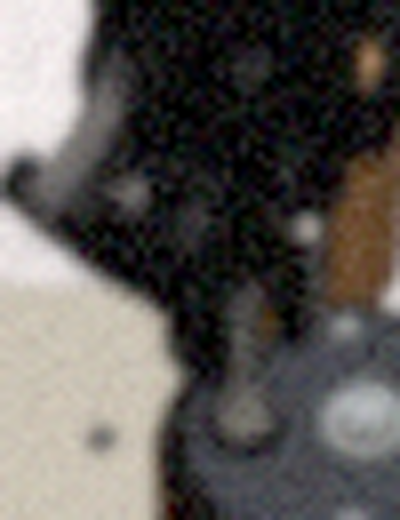

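The side view shows the nut between the fingers with the stem visible below, roughly centred. I'll go 2 mm lower and close on it in steps.

```bash
python3 -m crank '[[0,0,0.001,0,0,0,0.84],[0,0,0.002,0,0,0,0.84],[0,0,0.002,0,0,0,0.85],[0,0,0.002,0,0,0,0.85]]' 20
python3 -m crank '[[0,0,0,0,0,0,0.86],[0,0,0,0,0,0,0.86],[0,0,0,0,0,0,0.87],[0,0,0,0,0,0,0.87]]' 20
python3 -c "
from h import *
st()"
```

```text
clock: 11.7
eef_pos: [519.7, 43.6, 163.9]
tcp_rot: [-3.141, -0.0, -0.72]
contact_force: [0.4, -0.0, -0.4]
opening: 0.148
grasp_force: 0.4
clock: 12.1
eef_pos: [519.8, 43.6, 164.1]
tcp_rot: [-3.141, -0.0, -0.72]
contact_force: [0.6, 1.9, -0.7]
opening: 0.131
grasp_force: 8.0
{'clock': 12.1, 'qpos': [0.081, 0.254, 1.905, 0.0, 0.982, 2.372], 'eef_pos': [519.795, 43.616, 164.054], 'tcp_rot': [-3.141, -0.0, -0.72], 'contact_force': [0.551, 1.947, -0.715], 'wrist_torque': [0.271, -0.291, 0.048], 'opening': 0.131, 'grasp_force': 8.013}
```

```bash
python3 -m crank '[[0,-0.0004,0,0,0,0,0.88],[0,-0.0004,0,0,0,0,0.9],[0,-0.0004,0,0,0,0,0.92],[0,-0.0004,0,0,0,0,0.92],[0,-0.0004,0,0,0,0,0.92]]' 30
python3 -c "
from h import *
st()"
```

```text
clock: 12.6
eef_pos: [519.9, 43.8, 164.0]
tcp_rot: [-3.142, -0.0, -0.72]
contact_force: [0.8, 1.5, 0.8]
opening: 0.116
grasp_force: 29.2
{'clock': 12.6, 'qpos': [0.081, 0.254, 1.905, -0.0, 0.983, 2.372], 'eef_pos': [519.896, 43.768, 164.022], 'tcp_rot': [-3.142, -0.0, -0.72], 'contact_force': [0.783, 1.549, 0.751], 'wrist_torque': [0.219, -0.114, -0.001], 'opening': 0.116, 'grasp_force': 29.203}
```

```bash
python3 -m crank '[[0,-0.0003,-0.0001,0,0,-0.06,0.92],[0,-0.0003,-0.0001,0,0,-0.12,0.92],[0,-0.0003,-0.0002,0,0,-0.18,0.92],[0,-0.0003,-0.0002,0,0,-0.24,0.92],[0,-0.0003,-0.00025,0,0,-0.3,0.92]]' 30
python3 -c "
from h import *
st()
s=cams.grab_frame('side')
cv2.imwrite('pics/c8.png',crop(s,243,160,50,65,8))"
```

```text
clock: 13.1
eef_pos: [519.9, 43.8, 164.2]
tcp_rot: [3.141, 0.0, -0.418]
contact_force: [-0.2, 0.2, 0.9]
opening: 0.12
grasp_force: 29.2
{'clock': 13.1, 'qpos': [0.081, 0.254, 1.904, -0.0, 0.984, 2.07], 'eef_pos': [519.875, 43.751, 164.206], 'tcp_rot': [3.141, 0.0, -0.418], 'contact_force': [-0.227, 0.167, 0.879], 'wrist_torque': [-0.05, -0.063, -0.052], 'opening': 0.12, 'grasp_force': 29.233}
```

```bash
for i in 1; do python3 -m crank '[[0,0,-0.0001,0,0,-0.1,0.92],[0,0,-0.0002,0,0,-0.2,0.92],[0,0,-0.0003,0,0,-0.3,0.92],[0,0,-0.00035,0,0,-0.4,0.92],[0,0,-0.0004,0,0,-0.5,0.92]]'; done
python3 -m crank '[[0,0,-0.0001,0,0,-0.1,0.92],[0,0,-0.0002,0,0,-0.2,0.92],[0,0,-0.0003,0,0,-0.3,0.92],[0,0,-0.00035,0,0,-0.4,0.92],[0,0,-0.00045,0,0,-0.5,0.92]]'
python3 -c "
from h import *
st()"
```

```text
clock: 13.65
eef_pos: [519.9, 43.6, 164.6]
tcp_rot: [3.141, 0.0, 0.083]
contact_force: [0.1, -1.1, 1.3]
opening: 0.116
grasp_force: 29.3
clock: 14.15
eef_pos: [520.1, 43.4, 165.1]
tcp_rot: [3.141, 0.0, 0.583]
contact_force: [0.9, -2.3, 0.6]
opening: 0.113
grasp_force: 29.2
{'clock': 14.15, 'qpos': [0.081, 0.253, 1.903, -0.001, 0.985, 1.07], 'eef_pos': [520.133, 43.441, 165.106], 'tcp_rot': [3.141, 0.0, 0.583], 'contact_force': [0.903, -2.295, 0.61], 'wrist_torque': [-0.435, -0.26, -0.049], 'opening': 0.113, 'grasp_force': 29.224}
```

```bash
python3 -m crank '[[0,0.0003,-0.0001,0,0,-0.1,0.92],[0,0.0005,-0.0002,0,0,-0.2,0.92],[0,0.0005,-0.0003,0,0,-0.3,0.92],[0,0.0005,-0.00035,0,0,-0.4,0.92],[0,0.0005,-0.0004,0,0,-0.5,0.92]]'
python3 -c "
from h import *
st()"
```

```text
clock: 14.65
eef_pos: [520.4, 43.2, 165.5]
tcp_rot: [3.141, 0.001, 1.083]
contact_force: [1.1, -0.6, 1.6]
opening: 0.12
grasp_force: 29.2
{'clock': 14.65, 'qpos': [0.08, 0.253, 1.902, -0.001, 0.986, 0.569], 'eef_pos': [520.419, 43.183, 165.494], 'tcp_rot': [3.141, 0.001, 1.083], 'contact_force': [1.136, -0.563, 1.62], 'wrist_torque': [-0.312, -0.188, -0.058], 'opening': 0.12, 'grasp_force': 29.241}
```

```bash
python3 -m crank '[[0,0.0002,-0.0002,0,0,-0.1,0.92],[0,0.0002,-0.0003,0,0,-0.2,0.92],[0,0.0002,-0.0004,0,0,-0.3,0.92],[0,0.0002,-0.0005,0,0,-0.4,0.92],[0,0.0002,-0.0006,0,0,-0.5,0.92]]'
python3 -c "
from h import *
st()"
```

```text
clock: 15.15
eef_pos: [520.7, 43.2, 166.1]
tcp_rot: [3.141, 0.001, 1.583]
contact_force: [1.6, -0.6, -0.9]
opening: 0.114
grasp_force: 29.2
{'clock': 15.15, 'qpos': [0.08, 0.253, 1.901, -0.001, 0.987, 0.069], 'eef_pos': [520.713, 43.187, 166.057], 'tcp_rot': [3.141, 0.001, 1.583], 'contact_force': [1.581, -0.587, -0.856], 'wrist_torque': [-0.177, -0.36, -0.103], 'opening': 0.114, 'grasp_force': 29.179}
```

```bash
python3 -m crank '[[0,0.0003,-0.0001,0,0,-0.1,0.92],[0,0.0003,-0.0002,0,0,-0.2,0.92],[0,0.0003,-0.0003,0,0,-0.3,0.92],[0,0.0003,-0.00035,0,0,-0.4,0.92],[0,0.0003,-0.0004,0,0,-0.5,0.92]]'
python3 -c "
from h import *
st()"
```

```text
clock: 15.65
eef_pos: [521.0, 43.3, 166.4]
tcp_rot: [3.142, 0.0, 2.083]
contact_force: [1.2, -0.9, -0.7]
opening: 0.116
grasp_force: 29.2
{'clock': 15.65, 'qpos': [0.08, 0.253, 1.9, -0.0, 0.988, -0.431], 'eef_pos': [520.96, 43.281, 166.445], 'tcp_rot': [3.142, 0.0, 2.083], 'contact_force': [1.23, -0.933, -0.665], 'wrist_torque': [-0.073, -0.205, -0.068], 'opening': 0.116, 'grasp_force': 29.222}
```

```bash
python3 -m crank '[[-0.0002,0.0001,-0.0001,0,0,-0.1,0.92],[-0.0002,0.0001,-0.0002,0,0,-0.2,0.92],[-0.0002,0.0001,-0.0003,0,0,-0.3,0.92],[-0.0002,0.0001,-0.00035,0,0,-0.4,0.92],[-0.0002,0.0001,-0.0004,0,0,-0.5,0.92]]'
python3 -c "
from h import *
st()"
```

```text
clock: 16.15
eef_pos: [521.2, 43.3, 166.9]
tcp_rot: [3.141, 0.0, 2.582]
contact_force: [2.7, 0.5, 0.1]
opening: 0.114
grasp_force: 29.2
{'clock': 16.15, 'qpos': [0.08, 0.252, 1.9, -0.0, 0.989, -0.932], 'eef_pos': [521.16, 43.303, 166.857], 'tcp_rot': [3.141, 0.0, 2.582], 'contact_force': [2.713, 0.498, 0.08], 'wrist_torque': [0.114, -0.256, -0.111], 'opening': 0.114, 'grasp_force': 29.207}
```

```bash
python3 -m crank '[[0,0,-0.0001,0,0,-0.1,0.92],[0,0,-0.0002,0,0,-0.2,0.92],[0,0,-0.0003,0,0,-0.3,0.92],[0,0,-0.00035,0,0,-0.4,0.92],[0,0,-0.0004,0,0,-0.5,0.92]]'
python3 -c "
from h import *
st()"
```

```text
clock: 16.65
eef_pos: [521.2, 43.5, 167.3]
tcp_rot: [3.141, 0.0, 3.082]
contact_force: [0.9, 0.6, 0.5]
opening: 0.113
grasp_force: 29.2
{'clock': 16.65, 'qpos': [0.08, 0.252, 1.899, 0.0, 0.99, -1.432], 'eef_pos': [521.167, 43.49, 167.253], 'tcp_rot': [3.141, 0.0, 3.082], 'contact_force': [0.907, 0.552, 0.49], 'wrist_torque': [0.308, -0.21, -0.071], 'opening': 0.113, 'grasp_force': 29.241}
```

```bash
python3 -m crank '[[0,0,-0.0001,0,0,-0.08,0.92],[0,0,-0.0001,0,0,-0.16,0.92],[0,0,-0.0002,0,0,-0.24,0.92],[0,0,-0.0003,0,0,-0.32,0.92],[0,0,-0.0003,0,0,-0.4,0.92]]'
python3 -c "
from h import *
st()"
```

```text
clock: 17.15
eef_pos: [521.1, 43.6, 167.6]
tcp_rot: [3.141, 0.0, -2.802]
contact_force: [1.1, 2.9, 0.4]
opening: 0.117
grasp_force: 29.3
{'clock': 17.15, 'qpos': [0.08, 0.251, 1.899, 0.001, 0.991, -1.831], 'eef_pos': [521.084, 43.612, 167.572], 'tcp_rot': [3.141, 0.0, -2.802], 'contact_force': [1.147, 2.87, 0.354], 'wrist_torque': [0.428, -0.172, -0.052], 'opening': 0.117, 'grasp_force': 29.285}
```

```bash
python3 -m crank '[[0,0,0,0,0,-0.03,0.92],[0,0,-0.0001,0,0,-0.06,0.92],[0,0,-0.0001,0,0,-0.09,0.92],[0,0,-0.0001,0,0,-0.12,0.92],[0,0,-0.0001,0,0,-0.12,0.92]]'
python3 -c "
from h import *
st()"
```

```text
clock: 17.65
eef_pos: [521.0, 43.5, 167.7]
tcp_rot: [3.141, -0.0, -2.683]
contact_force: [0.4, 4.2, -0.5]
opening: 0.118
grasp_force: 29.3
{'clock': 17.65, 'qpos': [0.08, 0.251, 1.899, 0.0, 0.991, -1.949], 'eef_pos': [520.99, 43.502, 167.671], 'tcp_rot': [3.141, -0.0, -2.683], 'contact_force': [0.369, 4.181, -0.489], 'wrist_torque': [0.519, -0.104, -0.088], 'opening': 0.118, 'grasp_force': 29.273}
```

```bash
python3 -m crank '[[-0.0002,0.0004,0,0,0,-0.03,0.92],[-0.0003,0.0006,-0.0001,0,0,-0.06,0.92],[-0.0003,0.0006,-0.0001,0,0,-0.09,0.92],[-0.0003,0.0006,-0.0001,0,0,-0.12,0.92],[-0.0003,0.0006,-0.0001,0,0,-0.12,0.92]]'
python3 -c "
from h import *
st()"
```

```text
clock: 18.15
eef_pos: [521.0, 44.0, 167.8]
tcp_rot: [-3.142, -0.0, -2.562]
contact_force: [0.5, 1.6, 0.1]
opening: 0.114
grasp_force: 29.3
{'clock': 18.15, 'qpos': [0.081, 0.251, 1.899, -0.0, 0.992, -2.069], 'eef_pos': [520.993, 43.953, 167.755], 'tcp_rot': [-3.142, -0.0, -2.562], 'contact_force': [0.509, 1.633, 0.096], 'wrist_torque': [0.193, -0.098, -0.136], 'opening': 0.114, 'grasp_force': 29.292}
```

```bash
python3 -m crank '[[0,0,0,0,0,-0.03,0.92],[0,0,-0.0001,0,0,-0.06,0.92],[0,0,-0.0001,0,0,-0.09,0.92],[0,0,-0.0001,0,0,-0.09,0.92]]'
python3 -c "
from h import *
st()"
```

```text
clock: 18.55
eef_pos: [521.0, 44.0, 167.8]
tcp_rot: [3.142, -0.0, -2.472]
contact_force: [0.7, 0.5, -0.7]
opening: 0.117
grasp_force: 29.2
{'clock': 18.55, 'qpos': [0.081, 0.251, 1.899, 0.0, 0.992, -2.159], 'eef_pos': [520.98, 44.025, 167.829], 'tcp_rot': [3.142, -0.0, -2.472], 'contact_force': [0.697, 0.459, -0.694], 'wrist_torque': [0.136, -0.119, -0.233], 'opening': 0.117, 'grasp_force': 29.241}
```

```bash
python3 -m crank '[[0,0,0,0,0,-0.015,0.92],[0,0,0,0,0,-0.03,0.92],[0,0,0,0,0,-0.03,0.92]]'
python3 -c "
from h import *
st()"
```

```text
clock: 18.85
eef_pos: [521.0, 44.0, 167.8]
tcp_rot: [3.141, -0.0, -2.443]
contact_force: [0.4, 1.2, -0.2]
opening: 0.119
grasp_force: 29.2
{'clock': 18.85, 'qpos': [0.081, 0.251, 1.899, 0.0, 0.992, -2.188], 'eef_pos': [520.975, 44.028, 167.827], 'tcp_rot': [3.141, -0.0, -2.443], 'contact_force': [0.391, 1.182, -0.229], 'wrist_torque': [0.154, -0.149, -0.285], 'opening': 0.119, 'grasp_force': 29.225}
```

The torque rose steadily with almost no further turning, so the nut is at its stop. I'll ease the twist off, release the nut and rise.

```bash
python3 -m crank '[[0,0,0,0,0,0.03,0.92],[0,0,0,0,0,0.07,0.92],[0,0,0,0,0,0.07,0.92]]'
python3 -c "
from h import *
st()"
python3 -m crank '[[0,0,0,0,0,0,0.88],[0,0,0,0,0,0,0.84],[0,0,0,0,0,0,0.78],[0,0,0,0,0,0,0.7],[0,0,0,0,0,0,0.7]]'
python3 -m crank '[[0,0,-0.01,0,0,0,0.7],[0,0,-0.02,0,0,0,0.7],[0,0,-0.03,0,0,0,0.7],[0,0,-0.04,0,0,0,0.7],[0,0,-0.045,0,0,0,0.7]]'
python3 -m crank '[[0,0,0,0,0,0,0.8],[0,0,0,0,0,0,0.9],[0,0,0,0,0,0,1],[0,0,0,0,0,0,1],[0,0,0,0,0,0,1]]' 40
python3 -c "
from h import *
s=cams.grab_frame('side')
cv2.imwrite('pics/c9.png',crop(s,243,140,65,75,8));st()"
```

```text
clock: 19.15
eef_pos: [521.0, 44.0, 167.9]
tcp_rot: [3.142, -0.0, -2.514]
contact_force: [0.9, 0.3, -0.7]
opening: 0.117
grasp_force: 29.2
{'clock': 19.15, 'qpos': [0.081, 0.251, 1.899, -0.0, 0.992, -2.117], 'eef_pos': [520.996, 44.031, 167.857], 'tcp_rot': [3.142, -0.0, -2.514], 'contact_force': [0.864, 0.271, -0.744], 'wrist_torque': [0.153, -0.146, -0.152], 'opening': 0.117, 'grasp_force': 29.218}
clock: 19.65
eef_pos: [521.0, 44.0, 167.9]
tcp_rot: [-3.142, -0.0, -2.513]
contact_force: [0.2, -0.4, 0.4]
opening: 0.299
grasp_force: 0.0
clock: 20.15
eef_pos: [521.6, 44.1, 214.5]
tcp_rot: [-3.141, 0.002, -2.513]
contact_force: [-0.6, -1.3, 0.5]
opening: 0.298
grasp_force: 0.0
clock: 20.65
eef_pos: [520.9, 44.0, 212.5]
tcp_rot: [3.141, -0.001, -2.513]
contact_force: [0.5, 1.1, -0.3]
opening: 0.003
grasp_force: 0.0
{'clock': 20.7, 'qpos': [0.081, 0.199, 1.855, -0.0, 1.089, -2.118], 'eef_pos': [520.89, 44.013, 212.616], 'tcp_rot': [3.141, -0.0, -2.513], 'contact_force': [0.047, -0.624, -0.864], 'wrist_torque': [-0.004, -0.032, 0.024], 'opening': -0.002, 'grasp_force': 0.0}
```

View pics/c9.png

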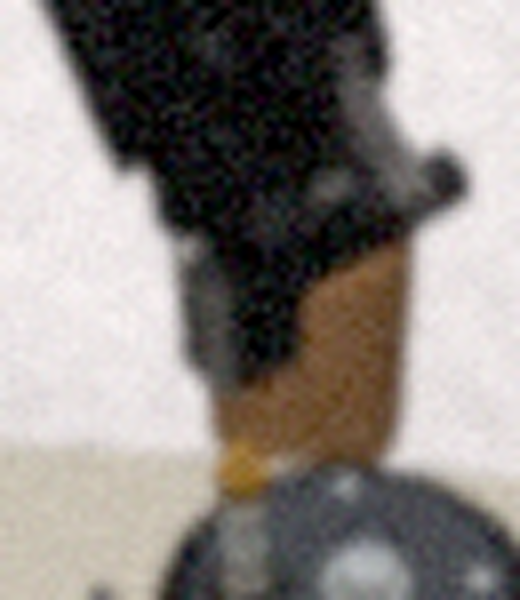

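The nut now sits higher, near the tip, at about (243,470) in the crop. The closed fingertips are centred over the valve at u≈273, roughly 25 mm above the tip. I'll descend until I feel contact.

```bash
python3 -m crank '[[0,0,0.004,0,0,0,1],[0,0,0.008,0,0,0,1],[0,0,0.012,0,0,0,1],[0,0,0.015,0,0,0,1],[0,0,0.015,0,0,0,1]]'
python3 -m crank '[[0,0,0.0005,0,0,0,1],[0,0,0.001,0,0,0,1],[0,0,0.0015,0,0,0,1],[0,0,0.0015,0,0,0,1]]'
python3 -m crank '[[0,0,0.0005,0,0,0,1],[0,0,0.001,0,0,0,1],[0,0,0.001,0,0,0,1]]'
```

```text
clock: 21.2
eef_pos: [520.7, 44.0, 197.3]
tcp_rot: [3.141, -0.001, -2.513]
contact_force: [-0.1, -0.9, -0.6]
opening: -0.006
grasp_force: 0.0
clock: 21.6
eef_pos: [521.1, 44.0, 196.4]
tcp_rot: [-3.142, 0.0, -2.513]
contact_force: [-0.3, 0.3, 0.4]
opening: 0.001
grasp_force: 0.0
clock: 21.9
eef_pos: [521.0, 44.0, 195.3]
tcp_rot: [3.142, -0.0, -2.513]
contact_force: [1.6, 0.2, -0.1]
opening: 0.001
grasp_force: 0.0
```

```bash
python3 -m crank '[[0,0,0.0005,0,0,0,1],[0,0,0.001,0,0,0,1],[0,0,0.0015,0,0,0,1],[0,0,0.0015,0,0,0,1]]'
python3 -m crank '[[0,0,0.0005,0,0,0,1],[0,0,0.001,0,0,0,1],[0,0,0.001,0,0,0,1]]'
```

```text
clock: 22.3
eef_pos: [521.0, 44.1, 193.8]
tcp_rot: [3.141, -0.0, -2.513]
contact_force: [0.4, 0.8, 0.3]
opening: -0.004
grasp_force: 0.0
clock: 22.6
eef_pos: [521.0, 44.1, 192.8]
tcp_rot: [3.142, -0.0, -2.513]
contact_force: [0.1, -0.5, -0.1]
opening: 0.0
grasp_force: 0.0
```

```bash
python3 -m crank '[[0,0,0.0005,0,0,0,1],[0,0,0.001,0,0,0,1],[0,0,0.0015,0,0,0,1],[0,0,0.0015,0,0,0,1]]'
```

```text
clock: 23.0
eef_pos: [521.0, 44.1, 191.3]
tcp_rot: [3.142, -0.0, -2.513]
contact_force: [1.0, -0.2, 0.3]
opening: 0.002
grasp_force: 0.0
```

```bash
python3 -m crank '[[0,0,0.0005,0,0,0,1],[0,0,0.001,0,0,0,1],[0,0,0.0015,0,0,0,1],[0,0,0.0015,0,0,0,1]]'
```

```text
clock: 23.4
eef_pos: [521.0, 44.0, 189.8]
tcp_rot: [3.142, -0.0, -2.513]
contact_force: [-0.3, 0.4, -0.0]
opening: 0.0
grasp_force: 0.0
```

```bash
python3 -m crank '[[0,0,0.0005,0,0,0,1],[0,0,0.001,0,0,0,1],[0,0,0.0015,0,0,0,1],[0,0,0.0015,0,0,0,1]]'
```

```text
clock: 23.8
eef_pos: [521.0, 44.0, 188.3]
tcp_rot: [3.142, -0.0, -2.513]
contact_force: [0.3, 0.5, -0.2]
opening: 0.001
grasp_force: 0.0
```

```bash
python3 -m crank '[[0,0,0.0005,0,0,0,1],[0,0,0.001,0,0,0,1],[0,0,0.0015,0,0,0,1],[0,0,0.0015,0,0,0,1]]'
```

```text
clock: 24.2
eef_pos: [521.0, 44.0, 186.8]
tcp_rot: [3.142, -0.0, -2.513]
contact_force: [0.4, 0.1, -0.3]
opening: -0.001
grasp_force: 0.0
```

```bash
python3 -m crank '[[0,0,0.0005,0,0,0,1],[0,0,0.001,0,0,0,1],[0,0,0.001,0,0,0,1]]'
```

```text
clock: 24.5
eef_pos: [521.3, 44.1, 186.2]
tcp_rot: [-3.141, 0.001, -2.513]
contact_force: [-0.6, -0.2, 5.2]
opening: 0.004
grasp_force: 2.2
```

Contact at TCP 186.5, with about 5 N. Now I'll press down in small steps.

```bash
python3 -m crank '[[0,0,0.0005,0,0,0,1],[0,0,0.001,0,0,0,1],[0,0,0.0015,0,0,0,1],[0,0,0.0015,0,0,0,1]]'
```

```text
clock: 24.9
eef_pos: [521.3, 44.1, 184.7]
tcp_rot: [-3.141, 0.001, -2.513]
contact_force: [-0.4, -0.1, 6.9]
opening: 0.0
grasp_force: 3.2
```

```bash
python3 -m crank '[[0,0,0.0005,0,0,0,1],[0,0,0.001,0,0,0,1],[0,0,0.001,0,0,0,1]]'
```

```text
clock: 25.2
eef_pos: [521.4, 44.1, 183.8]
tcp_rot: [-3.141, 0.001, -2.513]
contact_force: [-1.0, -0.6, 7.6]
opening: -0.001
grasp_force: 3.8
```

```bash
python3 -m crank '[[0,0,0.0005,0,0,0,1],[0,0,0.001,0,0,0,1],[0,0,0.001,0,0,0,1]]'
```

```text
clock: 25.5
eef_pos: [521.6, 44.1, 183.0]
tcp_rot: [-3.141, 0.001, -2.513]
contact_force: [-0.6, -0.4, 8.2]
opening: -0.001
grasp_force: 4.4
```

```bash
python3 -m crank '[[0,0,0.0002,0,0,0,1],[0,0,0.0004,0,0,0,1],[0,0,0.0004,0,0,0,1]]'
```

```text
clock: 25.8
eef_pos: [521.6, 44.1, 182.7]
tcp_rot: [-3.141, 0.001, -2.513]
contact_force: [-1.3, 0.9, 9.3]
opening: 0.0
grasp_force: 4.6
```

```bash
python3 -m crank '[[0,0,0.0002,0,0,0,1],[0,0,0.0004,0,0,0,1],[0,0,0.0004,0,0,0,1]]'
```

```text
clock: 26.1
eef_pos: [521.6, 44.1, 182.3]
tcp_rot: [-3.141, 0.001, -2.513]
contact_force: [-0.8, 0.2, 9.3]
opening: -0.002
grasp_force: 4.9
```

```bash
python3 -m crank '[[0,0,0.0002,0,0,0,1],[0,0,0.0003,0,0,0,1],[0,0,0.0003,0,0,0,1],[0,0,0.0003,0,0,0,1],[0,0,0.0003,0,0,0,1]]'
```

```text
clock: 26.6
eef_pos: [521.7, 44.1, 182.1]
tcp_rot: [-3.141, 0.001, -2.513]
contact_force: [-1.1, 0.0, 9.6]
opening: -0.001
grasp_force: 5.0
```

```bash
python3 -m crank '[[0,0,0.0002,0,0,0,1],[0,0,0.0002,0,0,0,1],[0,0,0.0002,0,0,0,1],[0,0,0.0002,0,0,0,1],[0,0,0.0002,0,0,0,1]]'
```

```text
clock: 27.1
eef_pos: [521.7, 44.1, 182.0]
tcp_rot: [-3.141, 0.001, -2.513]
contact_force: [-1.3, -0.6, 10.6]
opening: 0.002
grasp_force: 5.3
```

```bash
python3 -m crank '[[0,0,0,0,0,0,1],[0,0,0,0,0,0,1],[0,0,0,0,0,0,1],[0,0,0,0,0,0,1],[0,0,0,0,0,0,1]]'
```

```text
clock: 27.6
eef_pos: [521.8, 44.1, 182.0]
tcp_rot: [-3.141, 0.001, -2.513]
contact_force: [-1.5, 0.2, 10.3]
opening: -0.002
grasp_force: 5.3
```

```bash
python3 -m crank '[[0,0,0,0,0,0,1],[0,0,0,0,0,0,1],[0,0,0,0,0,0,1]]'
python3 -m crank '[[0,0,-0.0015,0,0,0,1],[0,0,-0.003,0,0,0,1],[0,0,-0.0045,0,0,0,1],[0,0,-0.007,0,0,0,1],[0,0,-0.01,0,0,0,1]]'
python3 -m crank '[[0,0,-0.02,0,0,0,1],[0,0,-0.04,0,0,0,1],[0,0,-0.06,0,0,0,1],[0,0,-0.06,0,0,0,1],[0,0,-0.06,0,0,0,1]]'
python3 -c "
from h import *
s=cams.grab_frame('side')
h=cv2.cvtColor(s['image'],cv2.COLOR_RGB2HSV)[190:212,262:286]
m=((h[...,0]>14)&(h[...,0]<32)&(h[...,1]>120)&(h[...,2]>50)).astype('uint8')
print(cv2.connectedComponentsWithStats(m)[2:]);print(m)"
```

```text
clock: 27.9
eef_pos: [521.8, 44.1, 182.0]
tcp_rot: [-3.141, 0.001, -2.513]
contact_force: [-1.5, -0.8, 9.9]
opening: 0.001
grasp_force: 5.3
clock: 28.4
eef_pos: [520.6, 44.0, 190.8]
tcp_rot: [3.141, -0.001, -2.513]
contact_force: [1.2, 0.7, -0.3]
opening: -0.002
grasp_force: 0.0
clock: 28.9
eef_pos: [520.9, 44.0, 250.8]
tcp_rot: [-3.142, 0.0, -2.513]
contact_force: [0.7, -0.0, -0.8]
opening: 0.003
grasp_force: 0.0
(array([[  0,   0,  24,  22, 450],
       [  9,   0,  12,  12,  68],
       [ 22,   0,   2,   6,   7],
       [ 17,   4,   1,   1,   1],
       [ 19,   5,   2,   1,   2]], dtype=int32), array([[11.09777778, 11.52888889],
       [12.73529412,  4.79411765],
       [22.28571429,  2.28571429],
       [17.        ,  4.        ],
       [19.5       ,  5.        ]]))
[[0 0 0 0 0 0 0 0 0 0 1 1 0 1 1 1 1 1 1 0 1 0 0 1]
 [0 0 0 0 0 0 0 0 0 0 1 0 0 1 1 0 1 0 1 1 0 0 1 1]
 [0 0 0 0 0 0 0 0 0 1 1 0 1 1 1 1 1 1 0 1 1 0 1 0]
 [0 0 0 0 0 0 0 0 0 0 1 1 0 1 0 1 0 0 0 0 1 0 1 0]
 [0 0 0 0 0 0 0 0 0 0 1 1 1 1 0 0 0 1 0 0 0 0 1 0]
 [0 0 0 0 0 0 0 0 0 0 1 1 1 1 1 0 0 0 0 1 1 0 1 0]
 [0 0 0 0 0 0 0 0 0 0 1 1 1 1 1 0 0 0 0 0 0 0 0 0]
 [0 0 0 0 0 0 0 0 0 1 1 1 1 1 0 0 0 0 0 0 0 0 0 0]
 [0 0 0 0 0 0 0 0 0 1 1 1 1 1 0 0 0 0 0 0 0 0 0 0]
 [0 0 0 0 0 0 0 0 0 1 1 1 1 1 0 0 0 0 0 0 0 0 0 0]
 [0 0 0 0 0 0 0 0 0 1 1 1 1 1 0 0 0 0 0 0 0 0 0 0]
 [0 0 0 0 0 0 0 0 0 1 1 1 1 0 0 0 0 0 0 0 0 0 0 0]
 [0 0 0 0 0 0 0 0 0 0 0 0 0 0 0 0 0 0 0 0 0 0 0 0]
 [0 0 0 0 0 0 0 0 0 0 0 0 0 0 0 0 0 0 0 0 0 0 0 0]
 [0 0 0 0 0 0 0 0 0 0 0 0 0 0 0 0 0 0 0 0 0 0 0 0]
 [0 0 0 0 0 0 0 0 0 0 0 0 0 0 0 0 0 0 0 0 0 0 0 0]
 [0 0 0 0 0 0 0 0 0 0 0 0 0 0 0 0 0 0 0 0 0 0 0 0]
 [0 0 0 0 0 0 0 0 0 0 0 0 0 0 0 0 0 0 0 0 0 0 0 0]
 [0 0 0 0 0 0 0 0 0 0 0 0 0 0 0 0 0 0 0 0 0 0 0 0]
 [0 0 0 0 0 0 0 0 0 0 0 0 0 0 0 0 0 0 0 0 0 0 0 0]
 [0 0 0 0 0 0 0 0 0 0 0 0 0 0 0 0 0 0 0 0 0 0 0 0]
 [0 0 0 0 0 0 0 0 0 0 0 0 0 0 0 0 0 0 0 0 0 0 0 0]]
```

```bash
python3 -c "
from rig import sign_off
print(sign_off())"
```

```text
the job is handed in; nothing more can be done
None
```

The lock nut is unscrewed to its stop and left out, the valve tip was held down about 2 s at roughly 10 N and released, the arm is clear of everything, and the job is handed in at about 29 s.

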